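# Index the parts carousel to compartment four and put the relay away

## Task

Put the black relay away in compartment four of the round blue parts carousel, the compartment marked red with four pips. The carousel is held by a catch: push its black centre knob down gently until you feel it come up against the stop underneath, keep it down while you turn it click by click until compartment four stands at the open window in the cover, and let the knob spring fully up again so that it is locked there. Then set the relay upright through the window into that compartment; never press or twist hard against the catch or the stop, and leave the other things on the desk where they are.

Things in the scene. Friction and masses are not known exactly. Their poses are not given: they have to be found in the camera images.
- carousel: fixed blue round housing, 200 mm across, flat cover with its top 51 mm above the desk; origin on the turning axis at the underside, z up. The cover has one open window, a 45 degree sector from radius 48 to 96 mm centred on the housing's own -y, with a white mark at the rim. Place and yaw differ from run to run.
- window (a point): centre of the open window, level with the cover's top (51 mm above the desk), 71 mm from the axis along the housing's -y
- knob (a point): middle of the black upright centre knob on the turning axis, 40 mm in diameter, 40 mm tall, from 54 to 94 mm above the desk when up (this point 74 mm). At its foot a flat grey disc 92 mm across turns with it, with eight dark fields of 1 to 8 white pips (four pips: red). Fingertips 10 mm or more above the knob's foot clear the cover when it is pressed.
- carousel_head (a joint): how far knob and turret are pushed down, m; 0 is fully up, locked. A spring resists, about 5 N and 0.3 N more per mm. The catch lets go between 2 and 10 mm down, different each run and not seen from any pose; 0.5 mm lower the turret meets a stiff stop (30 N more per mm), felt as a steep rise in force. Then it may be turned.
- carousel_turret: turning part: knob, disc and tray of 8 compartments; origin on the axis, z up, its -y through the middle of compartment four. Turns either way without end when pressed; a detent every 45 degrees (about 0.2 N m to pass) where a compartment stands at the window; it centres itself there when let go. Numbers rise clockwise from above. Locked while up (1.5 degrees of play).
- red_compartment (a point): centre of the floor of compartment four (red floor), 71 mm from the axis, 26 mm above the desk and 25 mm below the cover's top when the knob is up. The compartment is a 45 degree sector (55 mm wide here) from radius 46 to 94 mm.
- carousel_catch: catch and stop hidden under the knob; origin at the centre of the housing's underside. Delicate: never load it beyond 20 N by pressing on the stop or twisting the locked turret.
- relay_centre (a point): centre of the loose black relay, a plain block 28 x 28 mm and 24 mm tall, standing upright on the desk at the start (this point 12 mm above its underside); axes along its sides, z up; it can be gripped across either pair of sides, 30 g or so
- flux_tin: bystander: red flat tin 55 x 67 x 16 mm, origin at the centre of its underside
- solder_spool: bystander: blue and silver solder spool, 58 mm in diameter, 42 mm tall, origin at the centre of its underside
- tape_blue: bystander: roll of blue tape, 61 mm in diameter, 19 mm tall, origin at the centre of its underside
- hex_bolt: bystander: steel bolt 37 mm tall standing on its 19 mm head, origin at the centre of its underside

How it is judged (in metres and radians):
On the way, in this order (a step that is already met when the one before it is completed fails the run):
1. compartment four stands at the window with the knob fully up and locked, the relay not yet in it (horizontal distance between red_compartment and window below 0.006 m and value of joint carousel_head below 0.0015 m and horizontal distance between relay_centre and red_compartment above 0.05 m), for 0.2 s.
2. the relay stands in compartment four (horizontal distance between relay_centre and red_compartment below 0.022 m and z of relay_centre in the frame of red_compartment below 0.016 m), for 0.2 s.
At the end, for the whole second after the job is handed in: compartment four stands at the window (centres within 6 mm seen from above), the knob is fully up (within 1.5 mm), and the relay rests upright (within 0.2 rad) on the floor of compartment four (its centre at most 16 mm above the floor and within 22 mm of the compartment's centre) (all of step 2 and horizontal distance between red_compartment and window below 0.006 m and value of joint carousel_head below 0.0015 m and angle between relay_centre's own z axis and vertical below 0.2 rad and linear speed of relay below 0.02 m/s); the robot touches nothing.
It fails at once if the catch or the stop under the knob is loaded beyond 20 N, by pressing too hard or by twisting the locked turret (contact force between carousel_turret and carousel_catch above 20 N).
It fails at once if a bystander is moved more than 20 mm (distance of any of flux_tin, solder_spool, tape_blue, hex_bolt from where it was at the start of the episode above 0.02 m).
It also fails if it takes over 72 s, if anything falls off the work surface, if the arm or the gripper's body presses on something with over 40 N, if the wrist force passes 120 N, or if a joint passes its speed limit or range.

## Robot

A 7-joint arm with a two-finger parallel gripper is mounted at the origin on the work surface; the furniture and walls round the work are solid. World frame = base frame: x ahead of the robot, y to its left, z up, the work surface at z = 0. Lengths are in mm, angles in rad, forces in N, time in s.
With the tool pointing down it reaches from about 350 to 900 mm from the base axis. Payload 8.1 kg.
Tool frame: the origin (TCP) lies between the finger pads; the fingertips stand tip_reach ahead of it and the grasp point (between the pads) lies 11 mm behind it (tip_reach is the distance from the TCP to the fingertips, in mm); z points along the fingers, x is the direction in which the jaws open and shut, and the axes are right-handed (so a half turn about z gives the same grasp; the last joint's range is limited). The gripper opens to 85 mm and grips with 20 to 120 N. Pads are 22 mm wide; open, the fingers measure 114 mm over their backs; the gripper's body (76 mm by 85 mm) begins 54 mm behind the grasp point. The pads swing forward as they close: fully open they stand 13 mm farther back than shut.
Start: joints at [1.1, 0.434, 0.025, 1.573, -0.012, 1.134, -0.075], TCP at [224.705, -583.223, 239.323] pointing down, gripper open.
Joint ranges: [-2.62, 2.62], [-0.44, 2.09], [-1.27, 1.32], [0.08, 2.57], [-1.32, 4.46], [0.12, 2], [-2.74, 2.74]. Speed limits (rad/s): [2.22, 2.22, 3.01, 3.01, 3.14, 3.14, 3.14].

## Interface

Orientations are given as a rotation vector (axis times angle).
In Python, from bench import state, get_image, camera_model, job_done, tip_reach gives the robot as it stands.
- The arm moves only by the tool play_rows, never from a script. Its argument "commands" is one flat list of numbers, 6 for each row, row after row: the shift along the tool's x, y, z in m, then the turn, a rotation vector about the tool's x, y, z in rad. A call has 1 to 12 rows; each row is the pose to reach, as a shift and turn from the pose commanded when the call began, along the tool's axes at that moment; what a row does not reach only later rows make up. A row lasts 1/10 s, in which the tool goes at most 50 mm and 8.59 degrees, less where a joint would pass 70% of its speed; a pose out of reach is approached as far as the arm can. A call with a gripper value outside its range is refused whole. "claw" is the closure, from -1 (fully open) to 1 (shut), so that 0 is half open, set as the call begins (left out, the last holds). The fingers move at their own pace and stop on an object; the grip force is fixed at half the most. Time passes only in rows, so rows that repeat a pose let the fingers close. It gives the time, the measured TCP pose, the force and the opening at its end, in the units of the state.
- state(): the state, without advancing time (a new reading comes with each control period).
- get_image(name): name is "side" or "top" or "wrist"; returns the picture (420x560x3 uint8, blue, green, red); there is no depth.
- camera_model(name): a dict with "camera_matrix" (3x3 intrinsics, pixels), "k1" (the pictures are not rectified: a ray, as slopes to the right and down, at radius r is drawn at 1 + k1 r^2 times it, then the intrinsics apply), "rvec" (rotation vector, rad) and "tvec" (3), from world to camera coordinates, as OpenCV has them. Camera axes: x right, y down, z forward; pixel columns grow to the right and rows downward; lengths in mm; the calibration is good to about 2 mm. A picture is of the moment at which its call begins: read the wrist's pose just before it. camera_model takes no time and is no camera call; for the wrist camera it gives the pose at the moment of the call.
- job_done(): hands the job in, once; it reports no verdict.
The state is a dict: "time_s": time; "joint_pos": joint angles; "qd": joint speeds; "effort": joint torques, N m; "tool_pos": TCP position; "tcp_rot": TCP orientation; "wrist_force": force on the tool from outside, world axes, zero at the start; "moment": the same for the moment, N m; "opening": finger opening in mm.
Only numpy, scipy, OpenCV 4.12 (cv2) and the standard library are available. Lean on these libraries where they do the work, as an engineer would, in place of code of your own. Each camera call takes 0.05 s, during which the arm holds its last target. There are 200 camera calls.

## Working session

There is one attempt and no reset: what is moved stays moved. The work goes in short steps, Python scripts to look and compute and a tool call to move; the robot and the scene stay as the last step left them, time stands still between calls to the robot, and variables do not carry over. Pictures are saved under pics/ and viewed, about 8 in all and at most 12, crops included, and the job is handed in when it is done.

Besides the shell and the picture viewer there is one more tool, called as name(argument=value, ...) on one line, values as JSON. play_rows: Moves the arm, as the interface text tells. Its arguments: {"type":"object","properties":{"commands":{"type":"array","items":{"type":"number"}},"claw":{"type":"number"}},"required":["commands"]}

```bash
ls; mkdir -p pics
python3 - <<'E'
from bench import *
import cv2,numpy as np
s=state();print(s, tip_reach if not callable(tip_reach) else tip_reach())
a=get_image("top");b=get_image("side")
cv2.imwrite("pics/top0.png",a);cv2.imwrite("pics/side0.png",b)
print(camera_model("top"),camera_model("side"))
E
```

```text
pics
{'time_s': 0.0, 'joint_pos': array([ 1.10039725,  0.43521198,  0.02496772,  1.57410572, -0.01158728,
        1.13400328, -0.07512646]), 'qd': array([-0.00014271, -0.00074224,  0.00016304,  0.00191939,  0.00033033,
       -0.00138496,  0.00058506]), 'effort': array([ 8.73099771e-05, -6.70469141e+01,  1.02522444e+00, -3.16208947e+01,
        1.54997665e-02,  1.22725975e-02,  2.89212392e-05]), 'tool_pos': array([ 224.49370065, -582.75552081,  238.529404  ]), 'tcp_rot': array([-2.58949818e+00,  1.77743806e+00,  2.17648223e-03]), 'wrist_force': array([0.31338568, 0.37831067, 0.13495911]), 'moment': array([-0.00708635, -0.00756191, -0.00984676]), 'opening': 85.26010068168299} 8.0
{'camera_matrix': array([[477.16015239,   0.        , 283.48992394],
       [  0.        , 477.16015239, 210.70993284],
       [  0.        ,   0.        ,   1.        ]]), 'k1': -0.1359685694057358, 'rvec': array([ 2.1784224 , -2.14501262,  0.13239836]), 'tvec': array([ -19.42382726,  432.97637973, 1014.31818194])} {'camera_matrix': array([[466.71916041,   0.        , 278.37773184],
       [  0.        , 466.71916041, 213.92897999],
       [  0.        ,   0.        ,   1.        ]]), 'k1': 0.04144972953170607, 'rvec': array([ 2.50026998,  0.22293392, -0.08879158]), 'tvec': array([-431.37457167,    3.98444748, 1006.0288705 ])}
```

View pics/top0.png

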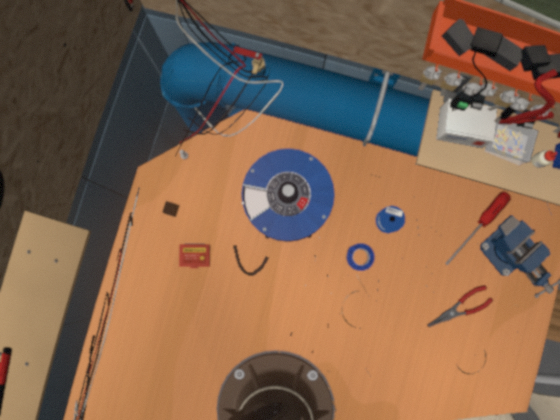

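View pics/side0.png

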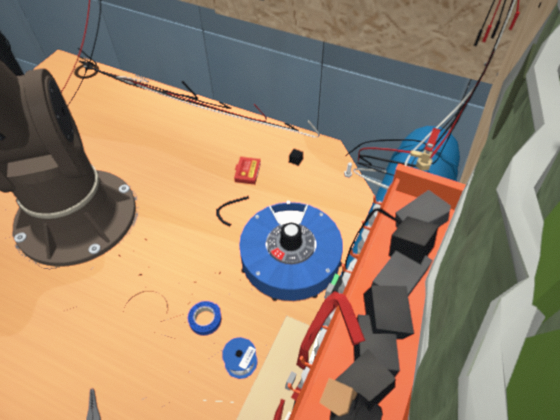

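Top view: carousel at (288,195) with its window to the left (257,201) and the red field at (302,203), right of and below the knob. The relay is at (171,209) and the tin at (194,255). The side view agrees. Next I'll measure.

```bash
cat > h.py <<'E'
import cv2,numpy as np
from bench import *
from scipy.spatial.transform import Rotation as R
def ray(m,uv):
    p=cv2.undistortPoints(np.float64(uv).reshape(-1,1,2),m["camera_matrix"],np.array([m["k1"],0,0,0.]))[:,0]
    Rm=cv2.Rodrigues(m["rvec"])[0]
    return -Rm.T@m["tvec"], np.c_[p,np.ones(len(p))]@Rm
def onz(m,uv,z):
    c,d=ray(m,uv); return c+d*((z-c[2])/d[:,2])[:,None]
def proj(m,P):
    return cv2.projectPoints(np.float64(P).reshape(-1,1,3),m["rvec"],m["tvec"],m["camera_matrix"],np.array([m["k1"],0,0,0.]))[0][:,0]
def blobs(mask,amin=20):
    n,l,st,c=cv2.connectedComponentsWithStats(mask.astype(np.uint8))
    return [(tuple(np.round(c[i],1)),int(st[i,4]),tuple(int(v) for v in st[i,:4]),l==i) for i in range(1,n) if st[i,4]>=amin]
def hsv(im): return cv2.split(cv2.cvtColor(im,cv2.COLOR_BGR2HSV))
E
python3 - <<'E'
from h import *
for n in ("top","side"):
    im=cv2.imread(f"pics/{n}0.png");m=camera_model(n);h,s,v=hsv(im)
    roi=np.zeros(h.shape,bool)
    if n=="top": roi[125:290,135:420]=1
    else: roi[120:390,160:360]=1
    print(n)
    for nm,mk,z in (("blue",(h>100)&(h<130)&(s>150),51),("red",((h<5)|(h>172))&(s>140),53),("black",(v<70)&(s<130),24),("white",(s<60)&(v>190),51)):
        for c,a,b,l in blobs(mk&roi,8 if nm in("red","white") else 25): print(nm,c,a,b,onz(m,c,z)[0].round(1))
im=cv2.imread("pics/top0.png");cv2.imwrite("pics/c1.png",cv2.resize(im[130:275,145:345],None,fx=4,fy=4,interpolation=cv2.INTER_CUBIC))
E
```

```text
top
blue (np.float64(345.8), np.float64(129.5)) 300 (313, 125, 57, 15) [ 611.1 -146.1   51. ]
blue (np.float64(402.2), np.float64(134.9)) 332 (377, 125, 43, 24) [ 602.1 -270.9   51. ]
blue (np.float64(373.6), np.float64(138.5)) 29 (370, 133, 8, 11) [ 592.2 -207.2   51. ]
blue (np.float64(405.7), np.float64(147.4)) 29 (400, 142, 10, 11) [ 574. -278.   51.]
blue (np.float64(316.8), np.float64(182.2)) 977 (295, 153, 37, 61) [492.9 -83.2  51. ]
blue (np.float64(390.3), np.float64(221.7)) 278 (380, 211, 23, 21) [ 410.1 -241.3   51. ]
blue (np.float64(362.8), np.float64(254.0)) 83 (349, 245, 24, 24) [ 340.6 -181.8   51. ]
red (np.float64(301.8), np.float64(202.3)) 65 (297, 198, 10, 11) [448.6 -51.3  53. ]
red (np.float64(190.6), np.float64(260.6)) 147 (180, 253, 28, 14) [321.  181.6  53. ]
black (np.float64(156.8), np.float64(139.4)) 1474 (135, 125, 60, 46) [590.5 274.8  24. ]
black (np.float64(203.5), np.float64(127.8)) 27 (199, 125, 9, 8) [618.2 169.8  24. ]
black (np.float64(287.6), np.float64(193.7)) 186 (278, 181, 20, 22) [471.2 -21.2  24. ]
white (np.float64(255.5), np.float64(201.3)
[... 2568 characters left out ...]
ite (np.float64(327.1), np.float64(269.9)) 8 (326, 269, 3, 3) [543.2 -68.1  51. ]
white (np.float64(257.5), np.float64(273.0)) 8 (256, 272, 4, 3) [417.9 -96.9  51. ]
white (np.float64(345.8), np.float64(277.5)) 57 (343, 272, 7, 14) [578.5 -77.8  51. ]
white (np.float64(331.3), np.float64(314.8)) 12 (330, 312, 4, 6) [ 560.8 -154.9   51. ]
white (np.float64(316.5), np.float64(343.8)) 176 (309, 329, 17, 35) [ 542.4 -210.5   51. ]
white (np.float64(247.0), np.float64(357.5)) 180 (239, 346, 17, 25) [ 433.5 -253.4   51. ]
white (np.float64(304.4), np.float64(373.4)) 67 (301, 367, 8, 15) [ 529.7 -262.1   51. ]
white (np.float64(290.6), np.float64(374.5)) 21 (286, 371, 11, 11) [ 508.2 -267.8   51. ]
```

View pics/c1.png

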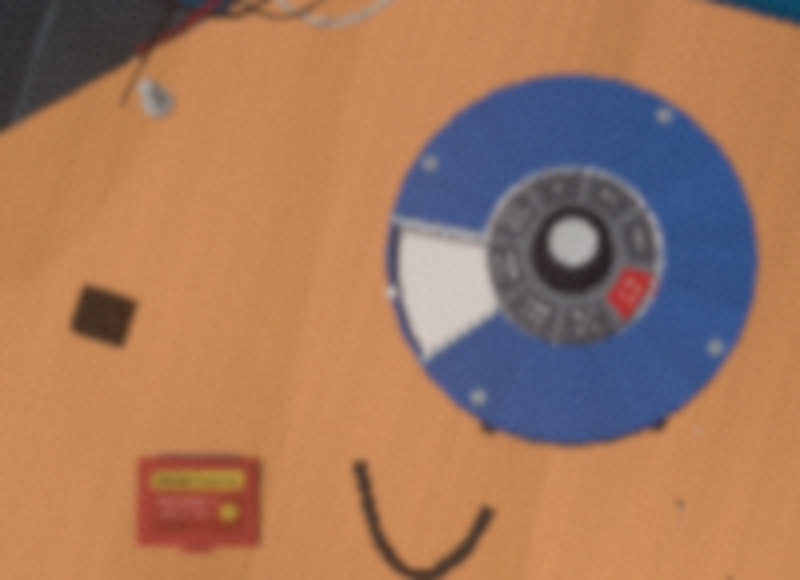

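Crop ÷4 + (145,130): relay at (171,209), red field at (302,203), white rim mark at (243,203), and a small silver thing at (184,154), possibly the bolt. I'll fit the circle, angles and relay pose.

Run:
```python
from h import *
from scipy.optimize import least_squares
for n in ("top","side"):
    im=cv2.imread(f"pics/{n}0.png");m=camera_model(n);h,s,v=hsv(im)
    print(n,"cam",ray(m,[[0,0]])[0].round(0))
    if n=="top":
        mk=((h>100)&(h<130)&(s>110)); roi=np.zeros(h.shape,bool);roi[145:245,236:340]=1
        l=cv2.morphologyEx((mk&roi).astype(np.uint8),cv2.MORPH_CLOSE,np.ones((9,9)))
        b=max(cv2.findContours(l,0,cv2.CHAIN_APPROX_NONE)[0],key=cv2.contourArea)
        hull=cv2.convexHull(b)[:,0].astype(float); P=onz(m,hull,51)[:,:2]
        f=least_squares(lambda q:np.hypot(P[:,0]-q[0],P[:,1]-q[1])-q[2],[460,-20,100],loss="soft_l1")
        print("cover",f.x.round(1),"rms",np.sqrt(np.mean(f.fun**2)).round(1))
        C=f.x[:2]
    # relay top
    roi=np.zeros(h.shape,bool)
    if n=="top": roi[195:222,160:184]=1
    else: roi[146:168,284:306]=1
    cn=max(cv2.findContours(((v<120)&roi).astype(np.uint8),0,cv2.CHAIN_APPROX_NONE)[0],key=cv2.contourArea)
    P=onz(m,cn[:,0].astype(float),24)[:,:2].astype(np.float32); print("relay",cv2.minAreaRect(P))
    red=((h<6)|(h>170))&(s>110); roi=np.zeros(h.shape,bool)
    roi[192:214,292:312] = n=="top"; roi[243:264,266:286] |= n=="side"
    c=max(blobs(red&roi,8),key=lambda q:q[1])[0]; p=onz(m,c,54)[0]; d=p[:2]-C; print("red",p.round(1),np.hypot(*d),np.degrees(np.arctan2(d[1],d[0])))
    w=[243.0,203.0] if n=="top" else [289.,203.5]
    wh=(s<70)&(v>160);roi[:]=0
    if n=="top": roi[188:220,247:270]=1
    else: roi[203:228,265:311]=1
    c=max(blobs(wh&roi,8),key=lambda q:q[1])[0]
    for p in (onz(m,c,26)[0],onz(m,w,51)[0]):
        d=p[:2]-C; print("win/mark",p.round(1),np.hypot(*d),np.degrees(np.arctan2(d[1],d[0])))
    kt=(s<70)&(v>150);roi[:]=0
    if n=="top": roi[183:202,278:298]=1
    else: roi[223:237,282:300]=1
    c=max(blobs(kt&roi,8),key=lambda q:q[1])[0]; print("knobtop",c,onz(m,c,94)[0].round(1))
    print("silver",onz(m,[[184,154]] if n=="top" else [[348,170]],20).round(0))
s=state();print(R.from_rotvec(s["tcp_rot"]).as_matrix().round(3))
```

```text
top cam [ 310.  -10. 1059.]
cover [466.9 -21.4  96.2] rms 1.1
relay ((434.268310546875, 235.9058380126953), (29.874723434448242, 25.74221420288086), 73.86991882324219)
red [448.7 -51.3  54. ] 35.02568996058114 -121.32531147030566
win/mark [452.5  47.4  26. ] 70.27727926404994 101.79955818522481
win/mark [445.4  73.9  51. ] 97.67229663628194 102.70613359812378
knobtop (np.float64(287.9), np.float64(190.3)) [467.3 -20.9  94. ]
silver [[558. 212.  20.]]
side cam [ 540. -503.  808.]
relay ((437.14892578125, 228.79629516601562), (40.962158203125, 30.423982620239258), 75.51532745361328)
red [446.9 -50.9  54. ] 35.64778142180375 -124.12647022446345
win/mark [448.5  61.6  26. ] 84.96658396050069 102.46882925456998
win/mark [448.   72.3  51. ] 95.52766357155565 101.38823830662078
knobtop (np.float64(290.7), np.float64(229.6)) [466.6 -20.   94. ]
silver [[559. 212.  20.]]
[[ 0.36  -0.933 -0.001]
 [-0.933 -0.36   0.001]
 [-0.001  0.    -1.   ]]
```

Axis ≈ (467,-21), where cover circle, knob top and side view agree. The window lies at 102.3° and the red field at about -122.7°, so three clicks clockwise from above (135°). I'll move over the carousel and set the tool yaw to about 65°.

play_rows(commands=[-0.03, -0.03, 0, 0, 0, -0.1, -0.062, -0.061, 0, 0, 0, -0.24, -0.096, -0.094, 0, 0, 0, -0.38, -0.13, -0.128, 0, 0, 0, -0.52, -0.164, -0.161, 0, 0, 0, -0.66, -0.198, -0.194, 0, 0, 0, -0.8, -0.232, -0.228, 0, 0, 0, -0.94, -0.266, -0.261, 0, 0, 0, -1.08, -0.3, -0.294, 0, 0, 0, -1.22, -0.334, -0.328, 0, 0, 0, -1.36, -0.368, -0.361, 0, 0, 0, -1.5, -0.402, -0.394, 0, 0, 0, -1.64], claw=-0.2)

```text
time_s: 1.3
tool_pos: [448.0, -64.7, 239.3]
tcp_rot: [3.065, 0.689, 0.0]
wrist_force: [0.9, -0.6, -0.6]
opening: 50.9
```

Run:
```python
from h import *
s=state();print(s["joint_pos"].round(2),s["tool_pos"].round(1),s["opening"],s["wrist_force"].round(1));Rm=R.from_rotvec(s["tcp_rot"]).as_matrix();print(np.degrees(np.arctan2(Rm[1,0],Rm[0,0])))
```

```text
[ 0.52  0.21 -0.57  1.94  0.13  1.03  0.33] [448.  -64.7 239.3] 50.936270258464546 [ 0.9 -0.6 -0.6]
25.34419242042342
```

play_rows(commands=[0.018, -0.016, 0, 0, 0, -0.14, 0.036, -0.031, 0, 0, 0, -0.28, 0.036, -0.031, 0, 0, 0, -0.42, 0.036, -0.031, 0, 0, 0, -0.56, 0.036, -0.031, 0, 0, 0, -0.69, 0.036, -0.031, 0, 0, 0, -0.69, 0.036, -0.031, 0, 0, 0, -0.69, 0.036, -0.031, 0, 0, 0, -0.69])

```text
time_s: 2.1
tool_pos: [467.2, -23.2, 239.2]
tcp_rot: [-2.659, -1.674, 0.0]
wrist_force: [-0.2, 0.3, -0.2]
opening: 51.4
```

Run:
```python
from h import *
s=state();print(s["joint_pos"].round(2),s["tool_pos"].round(1));Rm=R.from_rotvec(s["tcp_rot"]).as_matrix();print(np.degrees(np.arctan2(Rm[1,0],Rm[0,0])))
m=camera_model("wrist");im=get_image("wrist");cv2.imwrite("pics/w1.png",im)
print("cam",ray(m,[[0,0]])[0].round(0)); print(proj(m,[[467,-21,94],[467,-21,54],[448,-51,54],[452,47.5,51]]).round(0))
```

```text
[ 0.53  0.26 -0.71  1.9   0.19  1.05  0.86] [467.2 -23.2 239.2]
64.38364945507084
cam [396.  10. 374.]
[[282. 203.]
 [282. 193.]
 [248. 189.]
 [336. 151.]]
```

View pics/w1.png

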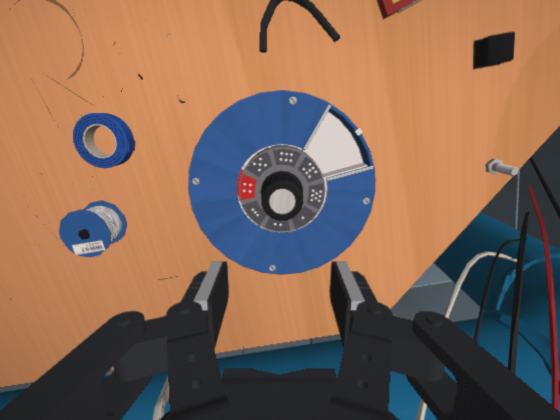

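The wrist view matches the estimates: knob top at (282,201), red four-pip field at (247,187), window at (340,145), relay at (494,50), bolt at (500,168). Refining from this picture.

Run:
```python
from h import *
from scipy.optimize import least_squares
m=camera_model("wrist");im=cv2.imread("pics/w1.png");h,s,v=hsv(im)
mk=((h>100)&(h<130)&(s>110)); mk[:,:180]=0;mk[280:]=0;mk[:,385:]=0
b=max(cv2.findContours(cv2.morphologyEx(mk.astype(np.uint8),cv2.MORPH_CLOSE,np.ones((9,9))),0,cv2.CHAIN_APPROX_NONE)[0],key=cv2.contourArea)
for z in (51,):
    P=onz(m,cv2.convexHull(b)[:,0].astype(float),z)[:,:2]
    f=least_squares(lambda q:np.hypot(P[:,0]-q[0],P[:,1]-q[1])-q[2],[460,-20,100],loss="soft_l1");print("cover",f.x.round(1),np.abs(f.fun).max().round(1))
C=f.x[:2]
r=np.zeros(h.shape,bool);r[185:215,265:300]=1
for c,a,bb,l in blobs((s<60)&(v>120)&r,60): print("knobtop",c,a,onz(m,c,94)[0].round(1))
r[:]=0;r[165:210,230:262]=1
for c,a,bb,l in blobs(((h<8)|(h>170))&(s>130)&r,60): 
    p=onz(m,c,54)[0];d=p[:2]-C;print("red",p.round(1),np.hypot(*d),np.degrees(np.arctan2(d[1],d[0])))
p=onz(m,[[359,131.5]],51)[0];d=p[:2]-C;print("mark",p.round(1),np.hypot(*d),np.degrees(np.arctan2(d[1],d[0])))
print("bolt",onz(m,[[490,167]],0).round(0),onz(m,[[514,170]],37).round(0))
r[:]=0;r[28:75,465:522]=1
cn=max(cv2.findContours(((v<110)&r).astype(np.uint8),0,cv2.CHAIN_APPROX_NONE)[0],key=cv2.contourArea)
print("relay mask",cv2.boundingRect(cn));
```

```text
cover [464.9 -20.2  98.3] 0.5
knobtop (np.float64(281.8), np.float64(201.0)) 509 [465.2 -20.3  94. ]
red [444.3 -51.8  54. ] 37.74789011458387 -123.08072846452356
mark [444.1  75.9  51. ] 98.29489759504807 102.20851541704634
bolt [[558. 213.   0.]] [[557. 215.  37.]]
relay mask (473, 32, 42, 37)
```

play_rows(commands=[0.002, -0.002, 0.03, 0, 0, 0, 0.002, -0.002, 0.06, 0, 0, 0, 0.002, -0.002, 0.09, 0, 0, 0, 0.002, -0.002, 0.115, 0, 0, 0, 0.002, -0.002, 0.119, 0, 0, 0, 0.002, -0.002, 0.119, 0, 0, 0])

```text
time_s: 2.75
tool_pos: [466.2, -20.3, 120.2]
tcp_rot: [-2.656, -1.677, 0.002]
wrist_force: [0.1, 0.3, 0.3]
opening: 51.4
```

Run:
```python
from h import *
s=state();print(s["joint_pos"].round(2),s["tool_pos"].round(2),s["opening"])
m=camera_model("wrist");im=get_image("wrist");cv2.imwrite("pics/w2.png",im)
h,S,v=hsv(im)
for c,a,bb,l in blobs((S<60)&(v>120),200): print(c,a,bb,onz(m,c,94)[0].round(1))
```

```text
[ 0.44  0.41 -0.65  2.05  0.35  0.79  0.71] [466.16 -20.29 120.2 ] 51.41697224905432
(np.float64(332.3), np.float64(192.2)) 9038 (194, 102, 229, 208) [441.8  21.6  94. ]
(np.float64(11.5), np.float64(164.1)) 532 (0, 130, 36, 50) [ 357.1 -121.8   94. ]
(np.float64(280.0), np.float64(259.3)) 1314 (259, 240, 43, 39) [465.2 -20.2  94. ]
(np.float64(29.9), np.float64(266.3)) 1664 (0, 245, 55, 55) [ 407.6 -151.    94. ]
(np.float64(9.4), np.float64(308.8)) 292 (0, 301, 24, 17) [ 424.8 -180.1   94. ]
```

View pics/w2.png

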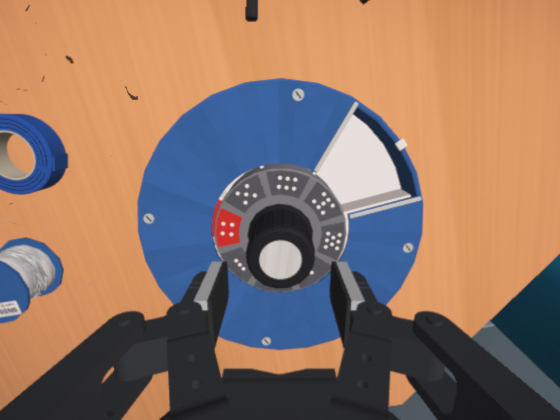

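Red field at (227,228), knob top at (280,259), centred between the fingers (mid column 280). I'll lower around the knob.

play_rows(commands=[0, -0.0005, 0.015, 0, 0, 0, 0, -0.0005, 0.03, 0, 0, 0, 0, -0.0005, 0.04, 0, 0, 0, 0, -0.0005, 0.043, 0, 0, 0, 0, -0.0005, 0.043, 0, 0, 0, 0, -0.0005, 0.043, 0, 0, 0])

```text
time_s: 3.4
tool_pos: [466.5, -20.2, 78.0]
tcp_rot: [2.656, 1.677, 0.001]
wrist_force: [-0.3, 0.4, 0.1]
opening: 51.3
```

play_rows(commands=[0, 0, 0, 0, 0, 0, 0, 0, 0, 0, 0, 0, 0, 0, 0, 0, 0, 0, 0, 0, 0, 0, 0, 0, 0, 0, 0, 0, 0, 0, 0, 0, 0, 0, 0, 0], claw=0.3)

```text
time_s: 4.0
tool_pos: [466.7, -20.0, 78.0]
tcp_rot: [2.655, 1.678, 0.002]
wrist_force: [-0.4, 1.8, 4.7]
opening: 38.1
```

play_rows(commands=[0, 0, 0.0005, 0, 0, 0, 0, 0, 0.001, 0, 0, 0, 0, 0, 0.0015, 0, 0, 0, 0, 0, 0.002, 0, 0, 0, 0, 0, 0.002, 0, 0, 0])

```text
time_s: 4.5
tool_pos: [466.6, -20.0, 76.0]
tcp_rot: [2.655, 1.678, 0.002]
wrist_force: [-0.3, 0.8, 5.0]
opening: 38.2
```

play_rows(commands=[0, 0, 0.0003, 0, 0, 0, 0, 0, 0.0003, 0, 0, 0])

```text
time_s: 4.7
tool_pos: [466.6, -19.9, 75.7]
tcp_rot: [2.655, 1.678, 0.002]
wrist_force: [-0.5, 1.8, 5.2]
opening: 38.5
```

play_rows(commands=[0, 0, 0.0003, 0, 0, 0, 0, 0, 0.0003, 0, 0, 0])

```text
time_s: 4.9
tool_pos: [466.7, -19.9, 75.4]
tcp_rot: [2.655, 1.678, 0.002]
wrist_force: [-0.5, 1.9, 5.9]
opening: 38.0
```

play_rows(commands=[0, 0, 0.0003, 0, 0, 0, 0, 0, 0.0003, 0, 0, 0])

```text
time_s: 5.1
tool_pos: [466.6, -20.0, 75.1]
tcp_rot: [2.655, 1.678, 0.002]
wrist_force: [-0.1, 0.2, 6.0]
opening: 38.6
```

play_rows(commands=[0, 0, 0.0003, 0, 0, 0, 0, 0, 0.0003, 0, 0, 0])

```text
time_s: 5.3
tool_pos: [466.7, -19.9, 74.8]
tcp_rot: [2.655, 1.678, 0.002]
wrist_force: [-0.5, 0.6, 6.7]
opening: 38.4
```

play_rows(commands=[0, 0, 0.0003, 0, 0, 0, 0, 0, 0.0003, 0, 0, 0])

```text
time_s: 5.5
tool_pos: [466.7, -19.9, 74.5]
tcp_rot: [2.655, 1.678, 0.002]
wrist_force: [0.0, 1.1, 5.5]
opening: 38.5
```

play_rows(commands=[0, 0, 0.00025, 0, 0, 0, 0, 0, 0.00025, 0, 0, 0])

```text
time_s: 5.7
tool_pos: [466.6, -19.9, 74.2]
tcp_rot: [2.655, 1.678, 0.002]
wrist_force: [1.1, 1.4, 6.2]
opening: 38.0
```

play_rows(commands=[0, 0, 0.00025, 0, 0, 0, 0, 0, 0.00025, 0, 0, 0])

```text
time_s: 5.9
tool_pos: [466.6, -20.0, 74.0]
tcp_rot: [2.655, 1.678, 0.002]
wrist_force: [-0.8, 1.1, 6.0]
opening: 38.1
```

play_rows(commands=[0, 0, 0.00025, 0, 0, 0, 0, 0, 0.00025, 0, 0, 0])

```text
time_s: 6.1
tool_pos: [466.6, -20.0, 73.7]
tcp_rot: [2.655, 1.678, 0.002]
wrist_force: [0.1, 1.4, 5.1]
opening: 37.9
```

play_rows(commands=[0, 0, 0.00025, 0, 0, 0, 0, 0, 0.00025, 0, 0, 0])

```text
time_s: 6.3
tool_pos: [466.7, -19.9, 73.5]
tcp_rot: [2.655, 1.678, 0.002]
wrist_force: [0.1, 0.1, 5.8]
opening: 38.1
```

play_rows(commands=[0, 0, 0.00025, 0, 0, 0, 0, 0, 0.00025, 0, 0, 0])

```text
time_s: 6.5
tool_pos: [466.7, -20.0, 73.3]
tcp_rot: [2.655, 1.678, 0.002]
wrist_force: [-0.9, 0.6, 6.7]
opening: 38.2
```

play_rows(commands=[0, 0, 0.00025, 0, 0, 0, 0, 0, 0.00025, 0, 0, 0])

```text
time_s: 6.7
tool_pos: [466.7, -19.9, 73.0]
tcp_rot: [2.655, 1.678, 0.002]
wrist_force: [-0.9, 1.0, 5.8]
opening: 38.6
```

play_rows(commands=[0, 0, 0.00025, 0, 0, 0, 0, 0, 0.00025, 0, 0, 0])

```text
time_s: 6.9
tool_pos: [466.6, -20.0, 72.8]
tcp_rot: [2.655, 1.678, 0.002]
wrist_force: [-0.7, 1.7, 5.8]
opening: 38.3
```

play_rows(commands=[0, 0, 0.00025, 0, 0, 0, 0, 0, 0.00025, 0, 0, 0])

```text
time_s: 7.1
tool_pos: [466.7, -19.9, 72.5]
tcp_rot: [2.655, 1.678, 0.002]
wrist_force: [-0.4, 1.4, 5.5]
opening: 38.6
```

Run:
```python
from h import *
m=camera_model("wrist");im=get_image("wrist");cv2.imwrite("pics/w3.png",im);h,S,v=hsv(im)
r=np.zeros(h.shape,bool);r[200:380,240:320]=1
for c,a,bb,l in blobs((S<60)&(v>120)&r,200):
    print(c,a,bb)
    for z in (94,88): print(z,onz(m,c,z)[0].round(1), "size",np.ptp(onz(m,[[bb[0],c[1]],[bb[0]+bb[2],c[1]]],z),axis=0).round(1))
print(proj(m,[[465.2,-20.2,94],[465.2,-20.2,88.5]]).round(1), state()["wrist_force"])
```

```text
(np.float64(282.8), np.float64(221.7)) 1315 (240, 200, 80, 55)
94 [430.9  -2.3  94. ] size [13.2 27.7  0. ]
88 [432.8  -3.1  88. ] size [13.9 29.2  0. ]
(np.float64(279.1), np.float64(300.2)) 2108 (252, 277, 55, 48)
94 [461.6 -18.5  94. ] size [ 9.9 20.7  0. ]
88 [465.1 -20.2  88. ] size [10.4 21.8  0. ]
[[279.1 308.4]
 [279.1 301. ]] [-0.54448539  1.37103295  6.3552877 ]
```

The knob is moving with the fingers: its top is now about 6 mm lower, with no slip. I'll continue down.

play_rows(commands=[0, 0, 0.00025, 0, 0, 0, 0, 0, 0.00025, 0, 0, 0])

```text
time_s: 7.35
tool_pos: [466.7, -20.0, 72.3]
tcp_rot: [2.655, 1.678, 0.002]
wrist_force: [-0.7, 2.4, 6.7]
opening: 38.4
```

play_rows(commands=[0, 0, 0.00025, 0, 0, 0, 0, 0, 0.00025, 0, 0, 0])

```text
time_s: 7.55
tool_pos: [466.7, -19.9, 72.0]
tcp_rot: [2.655, 1.678, 0.002]
wrist_force: [-0.8, 1.6, 6.5]
opening: 38.5
```

play_rows(commands=[0, 0, 0.00025, 0, 0, 0, 0, 0, 0.00025, 0, 0, 0])

```text
time_s: 7.75
tool_pos: [466.6, -20.0, 71.8]
tcp_rot: [2.655, 1.678, 0.002]
wrist_force: [-0.9, 1.2, 6.2]
opening: 38.5
```

play_rows(commands=[0, 0, 0.00025, 0, 0, 0, 0, 0, 0.00025, 0, 0, 0])

```text
time_s: 7.95
tool_pos: [466.7, -19.9, 71.5]
tcp_rot: [2.655, 1.678, 0.002]
wrist_force: [-0.5, 2.1, 6.7]
opening: 38.2
```

play_rows(commands=[0, 0, 0.00025, 0, 0, 0, 0, 0, 0.00025, 0, 0, 0])

```text
time_s: 8.15
tool_pos: [466.7, -19.9, 71.3]
tcp_rot: [2.655, 1.678, 0.002]
wrist_force: [0.8, 1.1, 7.2]
opening: 38.1
```

play_rows(commands=[0, 0, 0.00025, 0, 0, 0, 0, 0, 0.00025, 0, 0, 0])

```text
time_s: 8.35
tool_pos: [466.7, -19.9, 71.0]
tcp_rot: [2.655, 1.678, 0.002]
wrist_force: [-0.1, 1.6, 5.5]
opening: 38.4
```

play_rows(commands=[0, 0, 0.00025, 0, 0, 0, 0, 0, 0.00025, 0, 0, 0])

```text
time_s: 8.55
tool_pos: [466.7, -20.0, 70.8]
tcp_rot: [2.655, 1.678, 0.002]
wrist_force: [-1.4, 0.6, 7.1]
opening: 38.2
```

play_rows(commands=[0, 0, 0.00025, 0, 0, 0, 0, 0, 0.00025, 0, 0, 0])

```text
time_s: 8.75
tool_pos: [466.7, -19.9, 70.6]
tcp_rot: [2.655, 1.678, 0.002]
wrist_force: [-1.4, 1.1, 6.1]
opening: 37.8
```

play_rows(commands=[0, 0, 0.00025, 0, 0, 0, 0, 0, 0.00025, 0, 0, 0])

```text
time_s: 8.95
tool_pos: [466.7, -19.9, 70.3]
tcp_rot: [2.655, 1.678, 0.002]
wrist_force: [-0.5, 0.8, 6.8]
opening: 38.6
```

play_rows(commands=[0, 0, 0.00025, 0, 0, 0, 0, 0, 0.00025, 0, 0, 0])

```text
time_s: 9.15
tool_pos: [466.7, -19.9, 70.1]
tcp_rot: [2.655, 1.678, 0.002]
wrist_force: [-1.2, 1.3, 7.4]
opening: 38.4
```

play_rows(commands=[0, 0, 0.00025, 0, 0, 0, 0, 0, 0.00025, 0, 0, 0])

```text
time_s: 9.35
tool_pos: [466.7, -19.9, 69.8]
tcp_rot: [2.655, 1.678, 0.002]
wrist_force: [-0.4, 1.0, 6.4]
opening: 38.5
```

play_rows(commands=[0, 0, 0.00025, 0, 0, 0, 0, 0, 0.00025, 0, 0, 0])

```text
time_s: 9.55
tool_pos: [466.7, -19.9, 69.6]
tcp_rot: [2.655, 1.678, 0.002]
wrist_force: [-1.8, 0.6, 6.2]
opening: 38.0
```

play_rows(commands=[0, 0, 0.00025, 0, 0, 0, 0, 0, 0.00025, 0, 0, 0])

```text
time_s: 9.75
tool_pos: [466.7, -20.0, 69.4]
tcp_rot: [2.655, 1.678, 0.002]
wrist_force: [-1.2, 1.8, 8.8]
opening: 38.1
```

play_rows(commands=[0, 0, 0.00025, 0, 0, 0, 0, 0, 0.00025, 0, 0, 0])

```text
time_s: 9.95
tool_pos: [466.7, -20.0, 69.2]
tcp_rot: [2.655, 1.678, 0.002]
wrist_force: [-0.7, 0.6, 9.1]
opening: 38.1
```

Run:
```python
from h import *
m=camera_model("wrist");im=get_image("wrist");cv2.imwrite("pics/w4.png",im);h,S,v=hsv(im)
r=np.zeros(h.shape,bool);r[260:380,240:320]=1
for c,a,bb,l in blobs((S<60)&(v>120)&r,200): print(c,a,bb)
print(proj(m,[[465.2,-20.2,z] for z in (94,88.5,86,85)]).round(1), [state()["wrist_force"][2]])
```

```text
(np.float64(279.0), np.float64(300.1)) 2116 (252, 276, 55, 49)
[[279.1 313.1]
 [279.1 305.3]
 [279.  302. ]
 [279.  300.7]] [np.float64(9.096125115771331)]
```

Force has risen to about 9 N, probably the stop. I'll take one smaller step to confirm.

play_rows(commands=[0, 0, 0.00015, 0, 0, 0, 0, 0, 0.00015, 0, 0, 0, 0, 0, 0.00015, 0, 0, 0])

```text
time_s: 10.3
tool_pos: [466.7, -19.9, 69.1]
tcp_rot: [2.655, 1.678, 0.002]
wrist_force: [-2.0, 0.7, 10.0]
opening: 38.6
```

play_rows(commands=[0, 0, 0.0002, 0, 0, 0, 0, 0, 0.0002, 0, 0, 0, 0, 0, 0.0002, 0, 0, 0])

```text
time_s: 10.6
tool_pos: [466.8, -20.0, 69.0]
tcp_rot: [2.655, 1.678, 0.002]
wrist_force: [-1.7, 0.2, 12.1]
opening: 38.1
```

The stop is clear: force rises steeply, about 5 N above the spring. Holding lightly there, I'll try a small twist and check the moment.

play_rows(commands=[0, 0, -0.0001, 0, 0, 0.03, 0, 0, -0.0001, 0, 0, 0.06, 0, 0, -0.0001, 0, 0, 0.06])

```text
time_s: 10.9
tool_pos: [466.8, -19.8, 69.1]
tcp_rot: [2.704, 1.597, 0.003]
wrist_force: [-0.7, 1.5, 11.1]
opening: 38.6
```

Run:
```python
from h import *
s=state();print(s["wrist_force"].round(1),s["moment"].round(3),s["tool_pos"].round(2),s["joint_pos"].round(2))
```

```text
[-0.7  1.5 11.1] [0.06  0.453 0.151] [466.84 -19.82  69.11] [ 0.37  0.48 -0.58  2.1   0.42  0.67  0.58]
```

play_rows(commands=[0, 0, 0, 0, 0, 0.06, 0, 0, 0, 0, 0, 0.12, 0, 0, 0, 0, 0, 0.18, 0, 0, 0, 0, 0, 0.25, 0, 0, 0, 0, 0, 0.32])

```text
time_s: 11.4
tool_pos: [466.7, -19.9, 69.1]
tcp_rot: [2.926, 1.142, 0.003]
wrist_force: [-2.2, 0.9, 11.4]
opening: 38.0
```

```bash
cat > st.py <<'E'
from h import *
s=state();Rm=R.from_rotvec(s["tcp_rot"]).as_matrix()
print(s["wrist_force"].round(1),s["moment"].round(3),s["tool_pos"].round(2),"yaw",np.degrees(np.arctan2(Rm[1,0],Rm[0,0])).round(2),"j7",s["joint_pos"][6].round(2))
E
cat > red.py <<'E'
from h import *
import sys
m=camera_model("wrist");im=get_image("wrist");cv2.imwrite("pics/"+sys.argv[1],im);h,S,v=hsv(im)
for c,a,bb,l in blobs(((h<8)|(h>170))&(S>130)&(v>60),60):
    p=onz(m,c,float(sys.argv[2]))[0];d=p[:2]-[465.6,-20.2]
    print("red",c,a,p.round(1),np.hypot(*d).round(1),np.degrees(np.arctan2(d[1],d[0])).round(1))
E
python3 st.py; python3 red.py w5.png 45
```

```text
[-2.2  0.9 11.4] [0.145 0.529 0.029] [466.72 -19.86  69.07] yaw 42.66 j7 0.32
red (np.float64(197.2), np.float64(239.0)) 254 [423.5 -41.   45. ] 46.9 -153.7
red (np.float64(213.2), np.float64(251.4)) 939 [434.6 -40.8  45. ] 37.2 -146.3
```

It turns freely. On with the rest.

play_rows(commands=[0, 0, 0, 0, 0, 0.08, 0, 0, 0, 0, 0, 0.16, 0, 0, 0, 0, 0, 0.24, 0, 0, 0, 0, 0, 0.32, 0, 0, 0, 0, 0, 0.4, 0, 0, 0, 0, 0, 0.48])

```text
time_s: 12.05
tool_pos: [466.9, -19.8, 69.1]
tcp_rot: [3.114, 0.414, 0.003]
wrist_force: [-0.6, 0.9, 11.1]
opening: 38.5
```

```bash
python3 st.py
```

```text
[-0.6  0.9 11.1] [0.169 0.637 0.247] [466.87 -19.83  69.1 ] yaw 15.15 j7 -0.07
```

play_rows(commands=[0, 0, 0, 0, 0, 0.08, 0, 0, 0, 0, 0, 0.16, 0, 0, 0, 0, 0, 0.24, 0, 0, 0, 0, 0, 0.32, 0, 0, 0, 0, 0, 0.4, 0, 0, 0, 0, 0, 0.48, 0, 0, 0, 0, 0, 0.56, 0, 0, 0, 0, 0, 0.64, 0, 0, 0, 0, 0, 0.72])

```text
time_s: 12.95
tool_pos: [466.8, -19.8, 69.1]
tcp_rot: [-3.059, 0.71, -0.003]
wrist_force: [-1.2, 1.6, 10.4]
opening: 38.2
```

```bash
python3 st.py
```

```text
[-1.2  1.6 10.4] [0.365 0.423 0.179] [466.79 -19.76  69.07] yaw -26.13 j7 -0.65
```

play_rows(commands=[0, 0, 0, 0, 0, 0.08, 0, 0, 0, 0, 0, 0.16, 0, 0, 0, 0, 0, 0.24, 0, 0, 0, 0, 0, 0.32, 0, 0, 0, 0, 0, 0.4, 0, 0, 0, 0, 0, 0.48, 0, 0, 0, 0, 0, 0.56, 0, 0, 0, 0, 0, 0.64, 0, 0, 0, 0, 0, 0.7, 0, 0, 0, 0, 0, 0.75, 0, 0, 0, 0, 0, 0.777, 0, 0, 0, 0, 0, 0.777])

```text
time_s: 14.15
tool_pos: [467.0, -19.8, 69.1]
tcp_rot: [-2.564, 1.812, -0.002]
wrist_force: [-1.7, 1.1, 10.9]
opening: 38.1
```

```bash
python3 st.py; python3 red.py w6.png 45
python3 - <<'E'
from h import *
m=camera_model("wrist")
f=lambda a,r,z:[465.6+r*np.cos(np.radians(a)),-20.2+r*np.sin(np.radians(a)),z]
print(proj(m,[f(102.3,36,45),f(102.3,71,17),f(102.3,98,51)]).round(0))
E
```

```text
[-1.7  1.1 10.9] [ 0.516  0.275 -0.011] [466.97 -19.75  69.09] yaw -70.52 j7 -1.27
red (np.float64(164.1), np.float64(237.0)) 3509 [458.   43.8  45. ] 64.5 96.8
red (np.float64(213.3), np.float64(252.0)) 925 [458.3  16.   45. ] 37.0 101.4
red (np.float64(4.4), np.float64(315.5)) 540 [377.8 121.4  45. ] 166.6 121.8
[[215. 253.]
 [169. 229.]
 [ 96. 245.]]
```

View pics/w6.png

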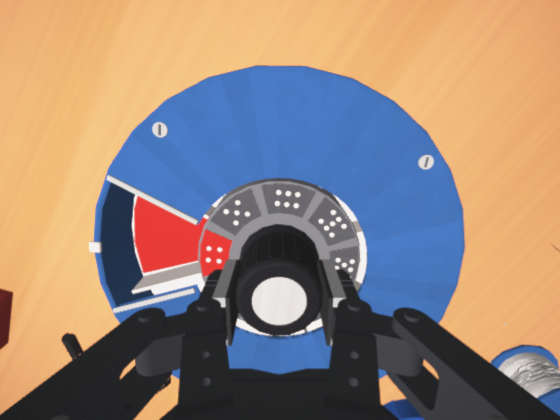

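Red floor and four-pip field stand at the window (floor around (165,237)), with almost no moment. I'll let the knob rise and then release it.

play_rows(commands=[0, 0, -0.001, 0, 0, 0, 0, 0, -0.002, 0, 0, 0, 0, 0, -0.003, 0, 0, 0, 0, 0, -0.004, 0, 0, 0, 0, 0, -0.005, 0, 0, 0, 0, 0, -0.006, 0, 0, 0, 0, 0, -0.007, 0, 0, 0, 0, 0, -0.008, 0, 0, 0, 0, 0, -0.0085, 0, 0, 0, 0, 0, -0.0085, 0, 0, 0])

```text
time_s: 15.2
tool_pos: [466.7, -19.9, 76.9]
tcp_rot: [-2.565, 1.812, -0.001]
wrist_force: [2.6, 2.4, 5.3]
opening: 38.4
```

```bash
python3 st.py
```

```text
[2.6 2.4 5.3] [ 0.938 -0.443  0.006] [466.65 -19.91  76.88] yaw -70.46 j7 -1.27
```

play_rows(commands=[0, 0, -0.001, 0, 0, 0, 0, 0, -0.001, 0, 0, 0, 0, 0, -0.001, 0, 0, 0, 0, 0, -0.001, 0, 0, 0, 0, 0, -0.001, 0, 0, 0], claw=-0.25)

```text
time_s: 15.7
tool_pos: [465.7, -20.4, 77.4]
tcp_rot: [2.565, -1.813, -0.001]
wrist_force: [-1.1, 0.4, -0.3]
opening: 53.7
```

play_rows(commands=[0, 0, -0.02, 0, 0, 0, 0, 0, -0.05, 0, 0, 0, 0, 0, -0.09, 0, 0, 0, 0, 0, -0.12, 0, 0, 0, 0, 0, -0.15, 0, 0, 0, 0, 0, -0.15, 0, 0, 0])

```text
time_s: 16.3
tool_pos: [468.0, -20.2, 231.2]
tcp_rot: [-2.562, 1.81, -0.008]
wrist_force: [-0.4, -0.2, -0.6]
opening: 53.3
```

```bash
python3 st.py; python3 red.py w7.png 54
python3 - <<'E'
from h import *
m=camera_model("wrist");im=cv2.imread("pics/w7.png");h,S,v=hsv(im)
for c,a,bb,l in blobs((S<60)&(v>120),200): print(c,a,onz(m,c,94)[0].round(1))
print(proj(m,[[465.2,-20.2,94],[434,236,24]]))
print("red floor as at z26",[onz(m,c,26)[0].round(1) for c,a,b,l in blobs(((h<8)|(h>170))&(S>130)&(v>60),300)])
E
```

```text
[-0.4 -0.2 -0.6] [-0.04   0.006 -0.02 ] [468.01 -20.25 231.22] yaw -70.49 j7 -1.29
red (np.float64(213.3), np.float64(184.2)) 1600 [456.  46.  54.] 66.9 98.3
red (np.float64(242.6), np.float64(192.8)) 313 [457.3  15.2  54. ] 36.3 103.1
red (np.float64(84.1), np.float64(236.7)) 1889 [354.9 160.7  54. ] 212.0 121.5
(np.float64(179.6), np.float64(16.4)) 514 [581.6  99.9  94. ]
(np.float64(225.8), np.float64(160.9)) 266 [489.  36.  94.]
(np.float64(526.0), np.float64(188.5)) 252 [ 554.1 -221.7   94. ]
(np.float64(277.5), np.float64(207.3)) 533 [464.5 -19.9  94. ]
(np.float64(218.2), np.float64(213.1)) 497 [441.5  29.   94. ]
(np.float64(422.5), np.float64(275.7)) 471 [ 446.3 -175.3   94. ]
(np.float64(453.9), np.float64(285.7)) 318 [ 446.7 -209.4   94. ]
[[278.03127626 206.72790656]
 [ 40.20603811 137.95447469]]
red floor as at z26 [array([447.6,  49.4,  26. ]), array([449.,  16.,  26.]), array([337.9, 173.7,  26. ])]
```

Knob is up and the red field is centred at 103° (window 102.2°). Next I'll go above the relay with the jaws aligned to its sides.

play_rows(commands=[-0.035, -0.008, 0, 0, 0, -0.13, -0.075, -0.016, 0, 0, 0, -0.26, -0.115, -0.024, 0, 0, 0, -0.39, -0.155, -0.033, 0, 0, 0, -0.52, -0.195, -0.041, 0, 0, 0, -0.65, -0.23, -0.049, 0, 0, 0, -0.78, -0.248, -0.053, 0, 0, 0, -0.9, -0.253, -0.0535, 0, 0, 0, -0.95, -0.253, -0.0535, 0, 0, 0, -0.95, -0.253, -0.0535, 0, 0, 0, -0.95])

```text
time_s: 17.35
tool_pos: [431.5, 235.3, 226.6]
tcp_rot: [3.109, -0.442, -0.002]
wrist_force: [0.1, -0.7, -0.2]
opening: 53.4
```

```bash
python3 st.py
python3 - <<'E'
from h import *
m=camera_model("wrist");im=get_image("wrist");cv2.imwrite("pics/w8.png",im);h,S,v=hsv(im)
print(proj(m,[[434,236,24],[434,236,0]]))
E
```

```text
[ 0.1 -0.7 -0.2] [ 0.004  0.023 -0.026] [431.54 235.29 226.61] yaw -16.17 j7 -0.96
[[282.13477459 187.04911208]
 [281.93718087 182.59596336]]
```

View pics/w8.png

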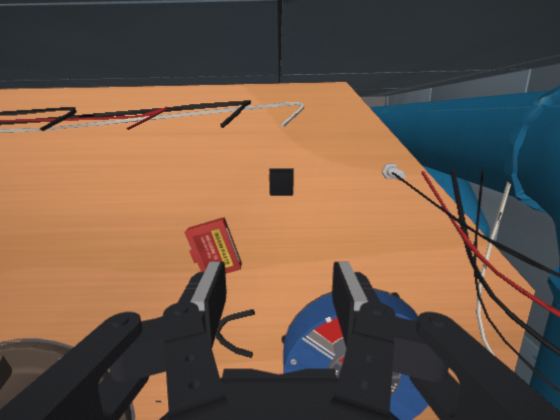

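Relay at (281,182), square to the image. I'll get its exact position from its edges.

Run:
```python
from h import *
m=camera_model("wrist");im=cv2.imread("pics/w8.png");h,S,v=hsv(im)
r=np.zeros(h.shape,bool);r[155:210,255:310]=1
g=cv2.cvtColor(im,cv2.COLOR_BGR2GRAY); mk=(g<75)&r
c,a,bb,l=max(blobs(mk),key=lambda q:q[1]);print(c,a,bb)
x0,y0,w,hh=bb;x1=x0+w;y1=y0+hh
back=onz(m,[[c[0],y0]],24)[0];front=onz(m,[[c[0],y1]],0)[0];L=onz(m,[[x0,y0+4]],24)[0];Rr=onz(m,[[x1,y0+4]],24)[0]
print("back",back.round(1),"front",front.round(1),"depth",np.linalg.norm((back-front)[:2]).round(1),"width",np.linalg.norm(L-Rr).round(1),"mid",((back+front)/2).round(1),"LR mid",((L+Rr)/2).round(1))
print(ray(m,[[0,0]])[0])
for row in (172,178,184,190): 
    q=np.flatnonzero(mk[row]); print(row,q.min(),q.max(),end="; ")
for p in (270,280,290): q=np.flatnonzero(mk[:,p]); print(p,q.min(),q.max(),end="; ")
```

```text
(np.float64(281.0), np.float64(181.5)) 600 (270, 169, 23, 27)
back [438.6 255.4  24. ] front [428.7 220.4   0. ] depth 36.3 width 25.1 mid [433.7 237.9  12. ] LR mid [437.9 251.   24. ]
[451.8266458  309.0204557  361.10253885]
172 270 292; 178 270 292; 184 270 292; 190 270 292; 270 169 194; 280 169 194; 290 169 194;
```

Run:
```python
from h import *
m=camera_model("wrist")
b=onz(m,[[281.2,168.7]],0)[0];f=onz(m,[[281.2,195]],24)[0]
L=onz(m,[[269.5,190]],24)[0];Rr=onz(m,[[292.7,190]],24)[0]
print(b.round(1),f.round(1),np.linalg.norm((b-f)[:2]).round(1),"mid",((b+f)/2).round(1),"width",np.linalg.norm(L-Rr).round(1),"LRmid",((L+Rr)/2).round(1))
s=state();Rm=R.from_rotvec(s["tcp_rot"]).as_matrix();print(Rm.T@(((b+f)/2)-s["tool_pos"]))
```

```text
[438.  251.8   0. ] [430.8 227.4  24. ] 25.5 mid [434.4 239.6  12. ] width 25.8 LRmid [432.2 232.9  24. ]
[  1.4877652   -5.34096958 214.81843381]
```

Relay at (434.4, 239.3); both visible extents come out at about 26 mm, consistent with a slightly eroded 28 mm mask. Descending.

play_rows(commands=[0.0015, -0.005, 0.03, 0, 0, 0, 0.0015, -0.005, 0.075, 0, 0, 0, 0.0015, -0.005, 0.12, 0, 0, 0, 0.0015, -0.005, 0.155, 0, 0, 0, 0.0015, -0.005, 0.18, 0, 0, 0, 0.0015, -0.005, 0.195, 0, 0, 0, 0.0015, -0.005, 0.202, 0, 0, 0, 0.0015, -0.005, 0.207, 0, 0, 0, 0.0015, -0.005, 0.207, 0, 0, 0, 0.0015, -0.005, 0.207, 0, 0, 0])

```text
time_s: 18.4
tool_pos: [435.1, 240.6, 21.2]
tcp_rot: [-3.11, 0.439, -0.001]
wrist_force: [-0.6, -0.5, 1.2]
opening: 53.4
```

play_rows(commands=[0, 0, 0, 0, 0, 0, 0, 0, 0, 0, 0, 0, 0, 0, 0, 0, 0, 0, 0, 0, 0, 0, 0, 0, 0, 0, 0, 0, 0, 0, 0, 0, 0, 0, 0, 0], claw=0.6)

```text
time_s: 19.0
tool_pos: [435.1, 240.7, 21.5]
tcp_rot: [-3.11, 0.439, -0.002]
wrist_force: [-1.2, -1.7, 8.9]
opening: 26.5
```

```bash
python3 st.py
python3 - <<'E'
from h import *
cv2.imwrite("pics/w9.png",get_image("wrist"))
E
```

```text
[-1.2 -1.7  8.9] [-0.221  0.342 -0.009] [435.09 240.67  21.5 ] yaw -16.05 j7 -1.08
```

View pics/w9.png

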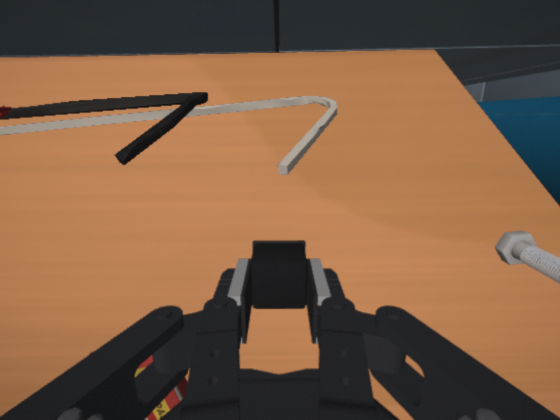

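Relay is held squarely between the pads at (279,273), opening 26.5; the bolt at (515,248) is clear. Lift and carry.

play_rows(commands=[0, 0, -0.01, 0, 0, 0, 0, 0, -0.03, 0, 0, 0, 0, 0, -0.06, 0, 0, 0, 0, 0, -0.09, 0, 0, 0, 0, 0, -0.1, 0, 0, 0, 0, 0, -0.1, 0, 0, 0])

```text
time_s: 19.65
tool_pos: [435.6, 241.0, 122.4]
tcp_rot: [-3.109, 0.439, -0.005]
wrist_force: [-0.1, -0.5, -0.5]
opening: 26.3
```

play_rows(commands=[0.008, 0.02, 0, 0, 0, -0.06, 0.022, 0.06, 0, 0, 0, -0.16, 0.036, 0.1, 0, 0, 0, -0.26, 0.052, 0.138, 0, 0, 0, -0.36, 0.062, 0.165, 0, 0, 0, -0.45, 0.067, 0.178, 0, 0, 0, -0.494, 0.067, 0.178, 0, 0, 0, -0.494, 0.067, 0.178, 0, 0, 0, -0.494, 0.067, 0.178, 0, 0, 0, -0.494])

```text
time_s: 20.55
tool_pos: [449.5, 52.1, 120.2]
tcp_rot: [-3.123, -0.336, 0.001]
wrist_force: [0.3, 0.2, 0.6]
opening: 26.8
```

```bash
python3 st.py
python3 - <<'E'
from h import *
m=camera_model("wrist");cv2.imwrite("pics/w10.png",get_image("wrist"));s=state();print(s["opening"])
t=s["tool_pos"];Rm=R.from_rotvec(s["tcp_rot"]).as_matrix();print("need tool shift",(Rm.T@(np.array([450.4,51.1,t[2]])-t)).round(2))
im=get_image("side");cv2.imwrite("pics/s1.png",cv2.resize(im[100:320,170:390],None,fx=2.5,fy=2.5))
E
```

```text
[0.3 0.2 0.6] [0.016 0.023 0.042] [449.52  52.13 120.17] yaw 12.3 j7 -0.18
26.56396315973717
need tool shift [ 0.53  1.24 -0.  ]
```

View pics/w10.png

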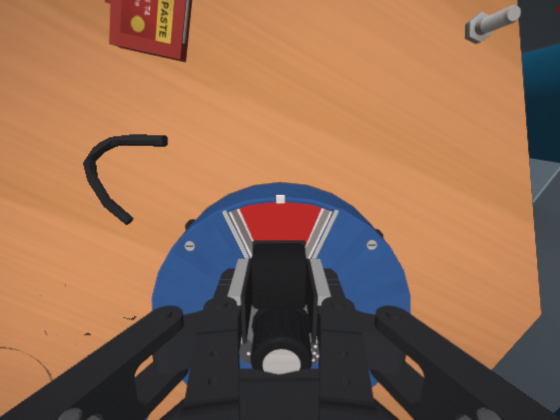

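Relay is centred on the window (relay mid-column 279, mark 280). I'll shift about 4 mm outward for finger clearance and lower.

play_rows(commands=[0.0005, -0.0028, 0.01, 0, 0, 0, 0.0005, -0.0028, 0.03, 0, 0, 0, 0.0005, -0.0028, 0.045, 0, 0, 0, 0.0005, -0.0028, 0.055, 0, 0, 0, 0.0005, -0.0028, 0.06, 0, 0, 0, 0.0005, -0.0028, 0.06, 0, 0, 0, 0.0005, -0.0028, 0.06, 0, 0, 0])

```text
time_s: 21.35
tool_pos: [450.0, 53.9, 60.8]
tcp_rot: [-3.124, -0.336, -0.001]
wrist_force: [-0.9, 0.2, -0.3]
opening: 27.0
```

```bash
python3 st.py
python3 - <<'E'
from h import *
cv2.imwrite("pics/w11.png",get_image("wrist"))
E
```

```text
[-0.9  0.2 -0.3] [ 0.011 -0.036  0.011] [450.    53.95  60.82] yaw 12.27 j7 -0.24
```

View pics/w11.png

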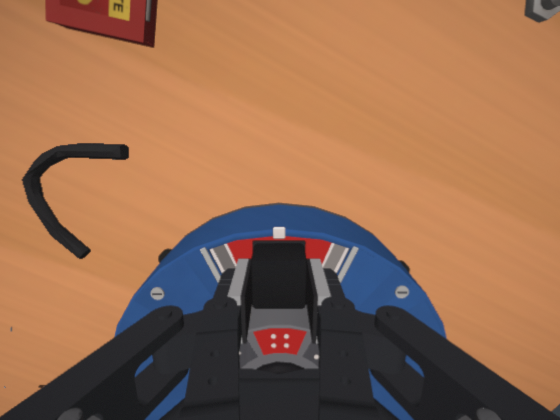

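Still centred and clear. Lowering slowly the last part.

play_rows(commands=[0, 0, 0.002, 0, 0, 0, 0, 0, 0.004, 0, 0, 0, 0, 0, 0.006, 0, 0, 0, 0, 0, 0.006, 0, 0, 0])

```text
time_s: 21.8
tool_pos: [449.6, 53.6, 54.4]
tcp_rot: [3.124, 0.335, -0.0]
wrist_force: [-0.6, 0.1, -0.9]
opening: 26.7
```

play_rows(commands=[0, 0, 0.001, 0, 0, 0, 0, 0, 0.002, 0, 0, 0, 0, 0, 0.003, 0, 0, 0, 0, 0, 0.004, 0, 0, 0, 0, 0, 0.004, 0, 0, 0])

```text
time_s: 22.3
tool_pos: [449.7, 53.7, 50.4]
tcp_rot: [3.124, 0.335, -0.0]
wrist_force: [-0.4, 0.9, -0.5]
opening: 27.0
```

```bash
python3 st.py
```

```text
[-0.4  0.9 -0.5] [-0.009  0.039 -0.009] [449.67  53.71  50.41] yaw 12.26 j7 -0.25
```

play_rows(commands=[0, 0, 0.0007, 0, 0, 0, 0, 0, 0.0014, 0, 0, 0, 0, 0, 0.002, 0, 0, 0, 0, 0, 0.002, 0, 0, 0])

```text
time_s: 22.7
tool_pos: [449.7, 53.7, 48.5]
tcp_rot: [3.124, 0.335, -0.0]
wrist_force: [0.8, -0.7, 1.0]
opening: 26.7
```

```bash
python3 st.py
```

```text
[ 0.8 -0.7  1. ] [-0.06   0.004  0.06 ] [449.71  53.68  48.47] yaw 12.25 j7 -0.25
```

play_rows(commands=[0, 0, 0, 0, 0, 0, 0, 0, 0, 0, 0, 0, 0, 0, 0, 0, 0, 0, 0, 0, 0, 0, 0, 0], claw=0.22)

```text
time_s: 23.1
tool_pos: [450.1, 53.9, 48.6]
tcp_rot: [-3.123, -0.335, -0.001]
wrist_force: [3.0, 0.2, -1.2]
opening: 33.3
```

```bash
python3 st.py
```

```text
[ 3.   0.2 -1.2] [ 0.166 -0.33   0.006] [450.05  53.86  48.64] yaw 12.26 j7 -0.25
```

play_rows(commands=[0, 0, -0.003, 0, 0, 0, 0, 0, -0.008, 0, 0, 0, 0, 0, -0.015, 0, 0, 0, 0, 0, -0.025, 0, 0, 0, 0, 0, -0.05, 0, 0, 0, 0, 0, -0.09, 0, 0, 0, 0, 0, -0.13, 0, 0, 0, 0, 0, -0.16, 0, 0, 0, 0, 0, -0.16, 0, 0, 0])

```text
time_s: 24.0
tool_pos: [451.9, 54.4, 213.3]
tcp_rot: [-3.123, -0.335, -0.012]
wrist_force: [0.8, 0.2, 0.3]
opening: 33.4
```

```bash
python3 st.py
python3 - <<'E'
from h import *
im=get_image("wrist");cv2.imwrite("pics/w12.png",im)
t=get_image("side");cv2.imwrite("pics/fin.png",np.hstack([cv2.resize(im[150:400,130:430],(400,333)),cv2.resize(t[180:310,215:371],(400,333),interpolation=cv2.INTER_CUBIC)]))
E
```

```text
[0.8 0.2 0.3] [ 0.005 -0.022  0.009] [451.86  54.35 213.3 ] yaw 12.25 j7 -0.12
```

View pics/fin.png

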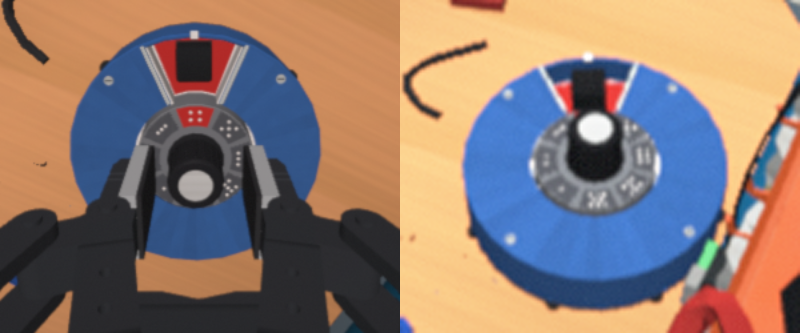

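The relay stands flat in the red compartment at the window, with the four-pip field lined up with the white mark. One last numeric check, then hand in.

```bash
python3 red.py w13.png 54
python3 - <<'E'
from h import *
m=camera_model("wrist");im=cv2.imread("pics/w13.png");g=cv2.cvtColor(im,cv2.COLOR_BGR2GRAY)
r=np.zeros(g.shape,bool);r[165:215,250:305]=1
c,a,bb,l=max(blobs((g<70)&r),key=lambda q:q[1]);print(bb,a)
p=onz(m,[[c[0],bb[1]+bb[3]]],50)[0];q=onz(m,[[c[0],bb[1]]],26)[0]
print("relay r",[np.hypot(*(x[:2]-[465.7,-20.2])).round(1) for x in (p,q)],((p+q)/2).round(1))
h,S,v=hsv(im);r[:]=0;r[260:330,240:310]=1
for c,a,b,l in blobs((S<60)&(v>120)&r,200): print("knob",c,onz(m,c,94)[0].round(1))
E
```

```text
red (np.float64(182.3), np.float64(35.1)) 2915 [341.1 174.1  54. ] 230.8 122.6
red (np.float64(513.0), np.float64(107.8)) 893 [632.8 179.   54. ] 260.0 50.0
red (np.float64(279.1), np.float64(198.8)) 1051 [448.7  54.6  54. ] 76.7 102.7
red (np.float64(278.8), np.float64(237.9)) 314 [457.  15.  54.] 36.2 103.8
(264, 179, 29, 34) 920
relay r [np.float64(61.5), np.float64(90.8)] [446.8  53.6  38. ]
knob (np.float64(279.3), np.float64(290.9)) [464.  -19.7  94. ]
```

```bash
python3 -c "
from bench import *
print(job_done(),state()['time_s'])"
```

```text
the job is handed in; nothing more can be done
the job is handed in; nothing more can be done
```

The relay is in compartment four, the compartment is at the window with the knob sprung back up, and the job is handed in. The robot's clock read 24.0 s at the last move.

- **Turning:** I gripped the knob and pressed it down in small steps until the force rose steeply, about 8.9 mm down. The stop carried roughly 5 N at the most. I held it there, turned three clicks clockwise and let it up.
- **Placing:** I gripped the relay across its sides, lowered it through the window and released it about 1 mm above the floor.
- **Last checks, from the wrist camera:**
  - The red field is at about 103.8° and the window at 102.2°, which agrees within measuring error.
  - The knob top fits a height of 94 mm, so it is fully up.
  - The relay looks flat and upright, centred about 76 mm from the axis. That is some 5 mm outward of the compartment's centre; I aimed a few mm outward so the fingers would clear the walls.
- **Small disagreements:** The cameras differed by about 2 mm on the axis position. A side force of about 3 N showed as the fingers opened and was gone after they lifted clear.
- **Bystanders:** The tin, bolt, spool and tape were never approached closely, though I did not re-measure them at the end.

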